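# Shut the mended bracket foot in the curing pot

## Robot

A 7-joint arm with a two-finger parallel gripper is mounted at the origin on a cart in front of the work surface, level with it; the furniture and walls round the work are solid. World frame = base frame: x ahead of the robot, y to its left, z up, the work surface at z = 0. Lengths are in m, angles in rad, forces in N, time in s.
With the tool pointing down it reaches from about 0.35 to 0.9 m from the base axis. Payload 8.1 kg.
Tool frame: the origin (TCP) lies at the very end of the fingers, on their centre line; the grasp point (between the pads) lies arm.hold_point_z behind it (arm.hold_point_z is the distance from the TCP to the grasp point, in m); z points along the fingers, y is the line along which they close (so a half turn about z gives the same grasp; the last joint's range is limited). The gripper opens to 92 mm and grips with 3 to 60 N. Pads are 19 mm wide; open, the fingers measure 130 mm over their backs; the gripper's body (75 mm by 190 mm) begins 47 mm behind the grasp point.
Start: joints at [-1.45, 0.434, 0.025, 1.573, -0.012, 1.134, -0.075], TCP at [0.139, 0.609, 0.227] pointing down, gripper open.
Joint ranges: [-2.62, 2.62], [-0.44, 2.09], [-1.27, 1.32], [0.08, 2.57], [-1.32, 4.46], [0.12, 2], [-2.74, 2.74]. Speed limits (rad/s): [2.22, 2.22, 3.01, 3.01, 3.14, 3.14, 3.14].

## Interface

Orientations are given as a rotation vector (axis times angle).
In Python, from cell import arm, vision, job, cut_out gives the robot as it stands. The module is installed in compiled form; this text tells all that it offers.
- The arm moves only by the tool play_rows, never from a script. Its argument "increments" is text: rows parted by semicolons, each of 5 numbers parted by spaces: the shift along the tool's x, y, z in cm, then the turn about the tool's z in degrees, then the opening, from -1 (shut) to 1 (fully open), so that 0 is half open. A call has 1 to 5 rows; each row shifts and turns the commanded pose from where the row before left it, along the tool's axes as they then stand; what a row does not reach is not made up. A row lasts 1/12 s, in which the tool goes at most 41.7 mm and 7.16 degrees, less where a joint would pass 70% of its speed; a pose out of reach is approached as far as the arm can. A call is refused whole if a number of a shift passes 4.17 or a number of a turn 7.16, either way. A call with a gripper value outside its range is refused whole. The fingers move at their own pace and stop on an object; "grip_force" is the grip in N (left out, the last holds). Time passes only in rows, so rows that do not move let the fingers close. It gives the time, the measured TCP pose, the force, the opening and the grip force at its end, in the units of the state.
- arm.observe(): the state, without advancing time (a new reading comes with each control period).
- vision.get_image(name): name is "scene" or "side" or "wrist"; returns a dict with "frame" (384x512x3 uint8, red, green, blue), "z_map" (384x512 float32, m along the optical axis (not along the pixel's ray), 0 where there is no reading), "mtx" (3x3 intrinsics, pixels), "cam_to_world" (4x4, takes a point from camera to world coordinates). Camera axes: x right, y up, looking along -z (the intrinsics and any distortion apply to the point x, -y, -z); pixel columns grow to the right and rows downward; lengths in m; the calibration is good to about 2 mm. The wrist camera is an equidistant fisheye: a pixel r from the principal point sees the ray r / f radians off the axis. A picture is of the moment at which its call begins.
- job.sign_off(): hands the job in; it is judged then, once.
Trained networks look in a picture, given as the dict that the camera call returned (one of the last four; its "shot" number tells which), for a name from the list of things; names that differ only in an ending like _2 or _b are one class to them, and where a whole thing is asked for, a point or a joint stands for the part that bears it (a point fixed in the world has none). Each returns a list of dicts, best first, with "confidence" (0 to 1); they miss things now and then, are a little off and sometimes report something else, mostly with a low value. They report only what shows in the picture. A call takes as long as a camera call.
- cut_out(query, picture): "mask" (384x512 bool, what is visible of it) and "point" ([row, column] in pixels, amid what is visible of it).
The state is a dict: "clock": time; "joints": joint angles; "dq": joint speeds; "joint_efforts": joint torques, N m; "position": TCP position; "ee_rot": TCP orientation; "force": force on the tool from outside, world axes, zero at the start; "ft_torque": the same for the moment, N m; "width": opening from 0.0 (shut) to 1.0 (fully open); "gripper_force": force on a finger pad.
Only numpy, scipy, OpenCV 4.12 (cv2) and the standard library are available. Lean on these libraries where they do the work, as an engineer would, in place of code of your own. Each camera call takes 0.05 s, during which the arm holds its last target. There are 200 camera calls.

## Task

The mended wooden bracket foot is to cure in the pot: stand it upright in the open pot, take the cover from its sloping rest and set it down gently on the pot's rim so that it sits home and level all round, then push the clamp handle down past its dead point until it snaps shut and holds the cover. Leave the turned foot (the round mahogany one) where it stands.

Things in the scene. Friction and masses are not known exactly. Their poses are not given: they have to be found in the camera images.
- pot: Round aluminium curing pot, fixed to the table, open on top: 140 mm across, rim flange 154 mm, inside 130 mm; inner floor 12 mm and rim 96 mm above its origin (centre of its foot; z up). +x (its yaw) points outward through the toggle clamp on its side, 70 to 130 mm from the axis, up to 205 mm high while open, clear of the cover. Opposite it a brass stop cock stands out 26 mm at 50 mm height.
- pot_rim (a point): Centre of the pot's mouth, at the height of the rubber seal (96 mm above the table). When the cover sits home its origin is at this point.
- handle_pivot (a point): Axis about which the clamp handle turns (horizontal, across the pot's x): 114 mm out from the pot's axis along the pot's x, 97 mm above the table. It does not move.
- clamp_handle (a joint): Clamp handle angle, rad: 0 as found, open (sloping up and outward, 54 degrees above level); grows as the handle is pushed outward and down about handle_pivot. A linkage swings the hold-down arm in over the cover. Dead point at 1.00 (about 6 N at the grip, against the arm's sprung rubber foot); beyond it the handle snaps to its stop at 1.09: closed, 9 degrees below level.
- handle_grip (a point): Point in the middle of the upper (inner) face of the black handle grip, 100 mm from handle_pivot along the handle and 8 mm off the handle's middle line. The grip is 86 mm long (from 38 to 124 mm from the pivot), 20 mm wide, 16 mm thick. It moves with the handle.
- cover: Loose aluminium cover, 0.35 kg: flange 154 mm across, 8 mm thick; below it a tapered register 6 mm deep, 122 to 114 mm across, that drops into the pot's mouth; knob on top. Origin: centre of the flange's underside (sealing face); z out through the knob. Starts on a sloping plywood rest, tilted 35 degrees, top facing about -y (up to 17 degrees toward the robot), lower edge against the rest's lip.
- cover_knob (a point): Centre of the cover's black knob, on the cover's axis 30 mm above its origin. The knob is a round grip 31 mm across; its straight part runs from 20 to 40 mm above the cover's origin, its top is at 45 mm, the flange's upper face at 8 mm.
- ogee_bracket: Mahogany ogee bracket foot, 45 x 65 x 70 mm, 45 g, standing upright. Origin: centre of its underside, z up. A low foot (x -23 to 23, y -32 to 32 mm, 27 mm high) steps up to a square stem at x -5 to 23, y 5 to 32 mm, from 41 to 70 mm high: grip the stem across x (28 mm).
- turned_foot_0: Turned round mahogany foot, 40 mm across, 52 mm high, on a thinner stem: not part of the job. Origin: centre of its underside. It and the bracket stand in two places, one in front of the clock hood (x near 0.44 m) and one to the right beyond the pot, beside the hood (x near 0.65 m); which is in which varies.
- clock_bonnet: The wooden clock hood standing upright across the table, fixed, always in the same place: an open frame (nothing in its window) 360 mm high. It fills x 0.485 to 0.575 m and y -0.21 to 0.40 m of the robot's frame; its top rail, about 290 to 330 mm up, is what the hand and wrist must keep clear of. The pot, the cover's rest and the nearer of the two feet stand in front of it (x under 0.48 m).

How it is judged:
By the outcome, as a careful person would: the job done as asked, in the order asked, and still so for the second after the job is handed in, with the robot touching nothing.
It also fails if it takes over 64 s, if anything falls off the work surface, if the arm or the gripper's body presses on something with over 40 N, if the wrist force passes 120 N, or if a joint passes its speed limit or range.

## Working session

There is one attempt and no reset: what is moved stays moved. The work goes in short steps, Python scripts to look and compute and a tool call to move; the robot and the scene stay as the last step left them, time stands still between calls to the robot, and variables do not carry over. Pictures are saved under pics/ and viewed, at most 10 in all, crops included, and the job is handed in when it is done.

Besides the shell and the picture viewer there is one more tool, called after "Request:" as a command line: name --argument value ..., lists and objects as JSON in quotes. play_rows: Moves the arm, as the interface text tells. Its arguments: {"type":"object","properties":{"increments":{"type":"string"},"grip_force":{"type":"number"}},"required":["increments"]}

```bash
mkdir -p pics; cat > h.py <<'E'
import numpy as np, cv2
from cell import arm, vision, job, cut_out
from scipy.spatial.transform import Rotation as R
def cloud(p):
    z=p["z_map"].astype(float);K=p["mtx"];v,u=np.mgrid[:384,:512]
    X=np.stack([(u-K[0,2])/K[0,0]*z,-(v-K[1,2])/K[1,1]*z,-z],-1)
    T=p["cam_to_world"];W=X@T[:3,:3].T+T[:3,3];W[z<=0]=np.nan;return W
def save(p,n): cv2.imwrite(f"pics/{n}.png",p["frame"][...,::-1])
E
python3 - <<'E'
from h import *
s=arm.observe();print(s, arm.hold_point_z);print(R.from_rotvec(s["ee_rot"]).as_matrix().round(3))
ims=[]
for c in("scene","side"):
    p=vision.get_image(c);ims.append(p["frame"]);W=cloud(p);np.save(c+"W",W);print(c,p["cam_to_world"].round(3).tolist(),p["mtx"][0,0])
    for n in("pot","cover","cover_knob","ogee_bracket","turned_foot_0","handle_grip","clamp_handle"):
        for d in cut_out(n,p)[:2]:
            w=W[d["mask"]];w=w[~np.isnan(w[:,0])]
            np.save(f"{c}_{n}_m",d["mask"]) if d is not None else 0
            print(n,round(d["confidence"],2),d["point"],len(w),np.median(w,0).round(3),np.percentile(w,2,0).round(3),np.percentile(w,98,0).round(3))
cv2.imwrite("pics/a.png",cv2.resize(np.vstack(ims),(450,675))[:600*2,...,::-1]) if 0 else cv2.imwrite("pics/a.png",cv2.resize(np.hstack(ims),(800,300))[...,::-1])
E
```

```text
{'clock': 0.0, 'joints': array([-1.44965591,  0.43522838,  0.0249814 ,  1.57409609, -0.01159182,
        1.1339718 , -0.07509147]), 'dq': array([ 0.00024879,  0.00126136, -0.00084831, -0.0004177 , -0.00059293,
        0.00151506, -0.00015303]), 'joint_efforts': array([-1.96187120e-04, -6.67849445e+01,  9.84974876e-01, -3.14467335e+01,
       -6.05249894e-02,  4.24798939e-02,  1.34370885e-04]), 'position': array([0.13862531, 0.60891733, 0.22594209]), 'ee_rot': array([-3.50817685e-01, -3.12192110e+00,  2.44822558e-03]), 'force': array([-0.20491854, -0.45958647, -0.37349936]), 'ft_torque': array([-0.04622871, -0.03686283,  0.00426901]), 'gripper_force': 0.0, 'width': 0.999325050163511} 0.0188
[[-0.975  0.222 -0.   ]
 [ 0.222  0.975 -0.002]
 [-0.    -0.002 -1.   ]]
scene [[0.862, 0.367, -0.35, 0.19], [-0.507, 0.649, -0.567, -0.625], [0.019, 0.666, 0.745, 0.834], [0.0, 0.0, 0.0, 1.0]] 418.559387192131
pot 0.9 [267.1, 239.9] 5824 [ 0.424 -0.201  0.065] [ 0.334 -0.344  0.009] [ 0.485 -0.125  0.197]
cover 0.9 [149.6, 159.9] 2615 [0.396 0.205 0.074] [0.33  0.153 0.031] [0.468 0.266 0.112]
cov
[... 975 characters left out ...]
] 2646 [ 0.433 -0.206  0.057] [ 0.335 -0.334  0.008] [ 0.486 -0.118  0.199]
ogee_bracket 0.65 [231.7, 245.4] 143 [ 0.414 -0.014  0.026] [ 0.404 -0.03  -0.   ] [0.461 0.002 0.073]
ogee_bracket 0.34 [222.1, 305.4] 2688 [ 0.433 -0.207  0.057] [ 0.335 -0.334  0.008] [ 0.487 -0.118  0.198]
turned_foot_0 0.73 [237.3, 168.1] 1860 [0.395 0.216 0.082] [0.332 0.158 0.034] [0.47  0.273 0.115]
turned_foot_0 0.55 [153.5, 317.2] 83 [ 0.656 -0.273  0.052] [ 0.641 -0.288  0.012] [ 0.678 -0.263  0.058]
handle_grip 0.6 [186.0, 344.3] 223 [ 0.481 -0.329  0.166] [ 0.451 -0.389  0.019] [ 0.579 -0.271  0.2  ]
clamp_handle 0.74 [184.4, 347.1] 183 [ 0.479 -0.325  0.168] [ 0.451 -0.349  0.112] [ 0.497 -0.271  0.201]
```

View pics/a.png

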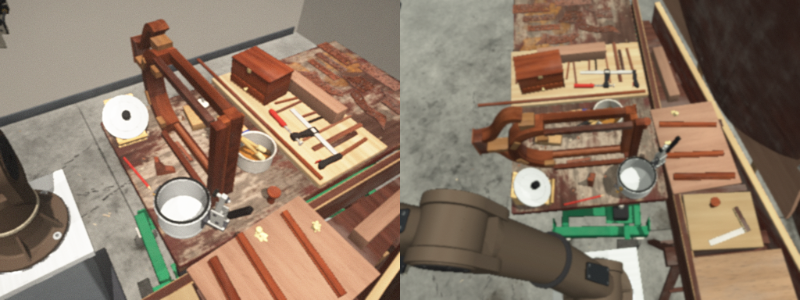

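The picture shows the bracket between the cover's rest and the pot (scene view about 160,165 in the picture), the cover on its rest (125,117), the pot (183,205) with its clamp to the right, and the turned foot beyond it (272,195). Next I fit the poses.

```bash
cat > fit.py <<'E'
from h import *
from scipy.optimize import least_squares
P={c:np.load(c+"W.npy") for c in("scene","side")}
M=lambda c,n:P[c][np.load(f"{c}_{n}_m.npy")]
ok=lambda a:a[~np.isnan(a[:,0])]
for c in P:
    W=ok(P[c].reshape(-1,3))
    a=W[(abs(W[:,2]-.095)<.004)&(W[:,0]<.49)&(W[:,0]>.3)&(W[:,1]<-.08)&(W[:,1]>-.36)]
    f=lambda q:np.clip(abs(np.hypot(a[:,0]-q[0],a[:,1]-q[1])-.071)-.006,0,None)
    r=least_squares(f,[.405,-.2],loss="soft_l1",f_scale=.002);print(c,"pot",len(a),r.x.round(4))
    h=W[(W[:,2]>.125)&(W[:,2]<.21)&(W[:,0]<.485)&(W[:,0]>.38)&(W[:,1]<-.2)&(W[:,1]>-.4)]
    for z in np.arange(.12,.21,.01):
        b=h[(h[:,2]>=z)&(h[:,2]<z+.01)]
        if len(b): print("  handle",z.round(3),len(b),b.mean(0).round(4),np.degrees(np.arctan2(*(b.mean(0)[:2]-r.x)[::-1])).round(1),np.linalg.norm(b.mean(0)[:2]-r.x).round(3))
    cv=W[(W[:,0]>.3)&(W[:,0]<.5)&(W[:,1]>.12)&(W[:,1]<.3)&(W[:,2]>.015)&(W[:,2]<.2)]
    best=None;rng=np.random.default_rng(0)
    m=ok(M(c,"cover"))
    for _ in range(300):
        t=m[rng.choice(len(m),3)];n=np.cross(t[1]-t[0],t[2]-t[0]);l=np.linalg.norm(n)
        if l<1e-6: continue
        n/=l;n*=np.sign(n[2]);k=abs((m-t[0])@n)<.0025
        if best is None or k.sum()>best.sum(): best=k
    a=m[best];c0=a.mean(0);n=np.linalg.svd(a-c0)[2][2];n*=np.sign(n[2])
    e1=np.cross(n,[0,0,1]);e1/=np.linalg.norm(e1);e2=np.cross(n,e1);ab=np.c_[(a-c0)@e1,(a-c0)@e2]
    (cc,rad)=cv2.minEnclosingCircle(ab.astype(np.float32)); ctr=c0+cc[0]*e1+cc[1]*e2
    hh=(m-c0)@n; kn=m[(hh>.008)]; top=m[hh>.033]
    print(c,"cover n",n.round(3),"tilt",np.degrees(np.arccos(n[2])).round(1),"az",np.degrees(np.arctan2(n[1],n[0])).round(1),"ctr",ctr.round(4),rad,"knob",(ctr+n*.022).round(4),"top",len(top),top.mean(0).round(4) if len(top) else 0,(ctr+n*.037).round(4))
    b=W[(W[:,0]>.37)&(W[:,0]<.48)&(W[:,1]>-.08)&(W[:,1]<.06)&(W[:,2]>.006)&(W[:,2]<.1)]
    for lo,hi in((.006,.024),(.024,.030),(.03,.062),(.062,.08)):
        t=b[(b[:,2]>lo)&(b[:,2]<hi)]
        if len(t)>4: print("  br",lo,len(t),t.mean(0).round(4),cv2.minAreaRect((t[:,:2]*1000).astype(np.float32)))
E
python3 fit.py
python3 - <<'E'
from h import *
im=cv2.imread("pics/a.png")
p=vision.get_image("scene");q=vision.get_image("side")
A=cv2.resize(p["frame"][180:250,165:255],None,fx=4.4,fy=4.4,interpolation=3);B=cv2.resize(q["frame"][195:265,200:290],None,fx=4.4,fy=4.4,interpolation=3)
cv2.imwrite("pics/b.png",np.hstack([A,B])[...,::-1])
E
```

```text
scene pot 1097 [ 0.4045 -0.1943]
  handle 0.12 59 [ 0.456  -0.2924  0.1275] -62.3 0.111
  handle 0.13 150 [ 0.4553 -0.2951  0.1354] -63.2 0.113
  handle 0.14 60 [ 0.4633 -0.3088  0.1446] -62.8 0.129
  handle 0.15 70 [ 0.4661 -0.3135  0.1546] -62.7 0.134
  handle 0.16 69 [ 0.4694 -0.3205  0.1653] -62.8 0.142
  handle 0.17 62 [ 0.4709 -0.3236  0.1751] -62.8 0.145
  handle 0.18 62 [ 0.4705 -0.3239  0.185 ] -63.0 0.145
  handle 0.19 140 [ 0.4603 -0.3006  0.1951] -62.3 0.12
  handle 0.2 70 [ 0.4536 -0.2837  0.2025] -61.2 0.102
scene cover n [-0.054 -0.573  0.818] tilt 35.1 az -95.4 ctr [0.3996 0.2087 0.073 ] 0.076780766248703 knob [0.3984 0.1961 0.091 ] top 91 [0.3974 0.1873 0.1024] [0.3976 0.1875 0.1033]
  br 0.006 169 [ 0.4313 -0.021   0.0148] ((412.5444030761719, 3.7432708740234375), (48.991973876953125, 117.19560241699219), 41.977840423583984)
  br 0.024 28 [ 0.419  -0.0215  0.0272] ((418.32763671875, -15.607022285461426), (21.117918014526367, 30.32870101928711), 75.45266723632812)
  br 0.03 95 [ 0.4137 -0.0205  0.045 ] ((416.3173828125, -14.84087085723877), (22.87997817993164, 26.083
[... 751 characters left out ...]
4.9 ctr [0.4007 0.2134 0.0763] 0.07681623846292496 knob [0.3996 0.2007 0.0942] top 60 [0.3986 0.1921 0.1061] [0.3989 0.1921 0.1065]
  br 0.006 146 [ 0.4311 -0.0164  0.0113] ((424.6550598144531, -9.053443908691406), (136.1616973876953, 108.67720794677734), 89.3498306274414)
  br 0.024 9 [ 0.4205 -0.0129  0.0268] ((421.0827941894531, -13.824065208435059), (16.28206443786621, 34.425140380859375), 73.90758514404297)
  br 0.03 30 [ 0.4085 -0.0093  0.0445] ((414.3121032714844, -15.599006652832031), (18.56220245361328, 35.47663879394531), 41.129730224609375)
  br 0.062 37 [ 0.4107 -0.0086  0.0691] ((411.5358581542969, -9.066855430603027), (21.308361053466797, 13.791346549987793), 67.94837188720703)
```

View pics/b.png

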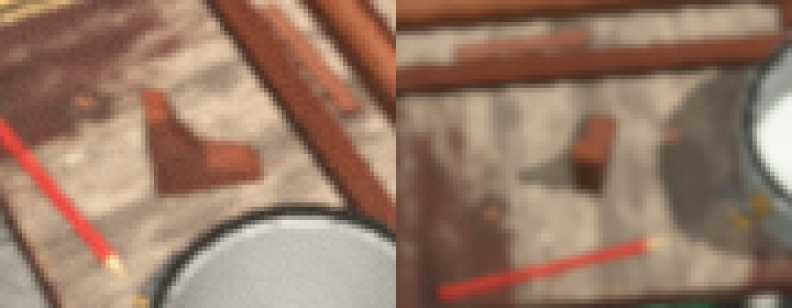

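```bash
python3 - <<'E'
from h import *
for c in("scene","side"):
    W=np.load(c+"W.npy").reshape(-1,3);W=W[~np.isnan(W[:,0])]
    H=W[(W[:,0]>.46)&(W[:,0]<.6)&(W[:,2]>.03)&(W[:,2]<.4)&(W[:,1]>-.25)&(W[:,1]<.45)]
    for y0 in np.arange(-.25,.45,.05):
        print(c,y0.round(2),[(lambda b:(len(b),b[:,0].min().round(3)) if len(b)>2 else 0)(H[(H[:,1]>=y0)&(H[:,1]<y0+.05)&(H[:,2]>=z)&(H[:,2]<z+.04)]) for z in np.arange(.03,.4,.04)])
E
```

```text
scene -0.25 [(88, np.float64(0.463)), (183, np.float64(0.46)), (134, np.float64(0.487)), (158, np.float64(0.486)), (169, np.float64(0.486)), (197, np.float64(0.487)), (220, np.float64(0.487)), (114, np.float64(0.487)), 0, 0]
scene -0.2 [(306, np.float64(0.46)), (420, np.float64(0.46)), (278, np.float64(0.487)), (307, np.float64(0.487)), (341, np.float64(0.486)), (378, np.float64(0.486)), (462, np.float64(0.486)), (729, np.float64(0.487)), 0, 0]
scene -0.15 [0, (3, np.float64(0.46)), 0, 0, 0, 0, (202, np.float64(0.489)), (500, np.float64(0.489)), 0, 0]
scene -0.1 [(90, np.float64(0.541)), 0, 0, 0, 0, 0, (188, np.float64(0.489)), (460, np.float64(0.489)), 0, 0]
scene -0.05 [(147, np.float64(0.541)), 0, 0, 0, 0, 0, (170, np.float64(0.489)), (406, np.float64(0.489)), 0, 0]
scene -0.0 [(136, np.float64(0.542)), 0, 0, 0, 0, 0, (157, np.float64(0.489)), (376, np.float64(0.489)), 0, 0]
scene 0.05 [(130, np.float64(0.541)), 0, 0, 0, 0, 0, (134, np.float64(0.489)), (339, np.float64(0.489)), 0, 0]
scene 0.1 [(306, np.float64(0.489)), 0, 0, 0, 0, (77, np.float64(0.49)), (234, np.float64(0.489)),
[... 2529 characters left out ...]
(0.496)), (229, np.float64(0.502)), (110, np.float64(0.517)), (377, np.float64(0.526)), 0]
side 0.25 [(16, np.float64(0.527)), (33, np.float64(0.498)), (77, np.float64(0.498)), (112, np.float64(0.503)), (150, np.float64(0.498)), (128, np.float64(0.497)), (57, np.float64(0.527)), (210, np.float64(0.526)), (104, np.float64(0.527)), 0]
side 0.3 [(6, np.float64(0.527)), (32, np.float64(0.526)), (50, np.float64(0.526)), (110, np.float64(0.51)), (197, np.float64(0.51)), (199, np.float64(0.526)), (92, np.float64(0.527)), 0, 0, 0]
side 0.35 [0, 0, (10, np.float64(0.522)), (113, np.float64(0.511)), (141, np.float64(0.513)), (325, np.float64(0.519)), 0, 0, 0, 0]
side 0.4 [0, 0, 0, 0, 0, 0, 0, 0, 0, 0]
```

Request:
play_rows --increments "-3.5 -2 0 0 1;-4.1 -4.1 0 0 1;-4.1 -4.1 0 0 1;-4.1 -4.1 0 0 1;0 -4 0 0 1"

```text
clock: 1.32
position: [0.2319, 0.4353, 0.2268]
ee_rot: [0.361, 3.118, 0.002]
force: [0.9, -0.9, 1.1]
width: 1.0
gripper_force: 0.0
```

Request:
play_rows --increments "-2.3 -3.3 0 0 1;-2.3 -3.3 0 0 1;-2.3 -3.3 0 0 1;-2.3 -3.3 0 0 1;-2.3 -3.3 0 0 1"

```text
clock: 1.73
position: [0.3019, 0.2492, 0.227]
ee_rot: [0.351, 3.122, 0.002]
force: [1.5, -0.4, -0.4]
width: 0.998
gripper_force: 0.0
```

Request:
play_rows --increments "-2.3 -3.3 0 0 1;-2.3 -3.3 0 0 1;-2.3 -3.3 0 0 1;-2.3 -3.3 0 0 1;-2.3 -3.3 0 0 1"

```text
clock: 2.15
position: [0.3774, 0.0626, 0.2272]
ee_rot: [0.351, 3.121, 0.002]
force: [1.8, 0.7, -0.0]
width: 0.999
gripper_force: 0.0
```

Request:
play_rows --increments "-2.2 -3.2 0.5 0 0.6;-2.2 -3.0 1 0 0.6;0 0 3.5 0 0.6;0 0 3.5 0 0.6;0 0 0 0 0.6"

```text
clock: 2.57
position: [0.4031, -0.0066, 0.1377]
ee_rot: [-0.353, -3.115, 0.005]
force: [-2.0, 0.6, 0.8]
width: 0.803
gripper_force: 0.0
```

```bash
cat >> h.py <<'E'
def wray(p,uv):
    K=p["mtx"];uv=np.atleast_2d(uv).astype(float)
    a=(uv[:,0]-K[0,2])/K[0,0];b=(uv[:,1]-K[1,2])/K[1,1];r=np.hypot(a,b);s=np.where(r>1e-9,np.sin(r)/np.maximum(r,1e-9),1)
    return np.c_[a*s,-b*s,-np.cos(r)]
def wcloud(p):
    v,u=np.mgrid[:384,:512];d=wray(p,np.c_[u.ravel(),v.ravel()]);z=p["z_map"].ravel()
    X=d*(z/np.maximum(-d[:,2],.05))[:,None];T=p["cam_to_world"];W=X@T[:3,:3].T+T[:3,3];W[z<=0]=np.nan;return W.reshape(384,512,3)
E
python3 - <<'E'
from h import *
s=arm.observe();t=s["position"];print(t,s["ee_rot"])
p=vision.get_image("wrist");save(p,"w1");W=wcloud(p);np.save("wW",W);print(p["cam_to_world"].round(3).tolist(),p["mtx"])
for d in cut_out("ogee_bracket",p)[:2]: print(d["confidence"],d["point"])
Rm=R.from_rotvec(s["ee_rot"]).as_matrix()
for c in("scene","side"):
    q=vision.get_image(c);Wq=cloud(q).reshape(-1,3);Wq=Wq[~np.isnan(Wq[:,0])];L=(Wq-t)@Rm
    L=L[(abs(L[:,0])<.1)&(abs(L[:,1])<.14)&(L[:,2]<0)&(L[:,2]>-.35)]
    for z in np.arange(-.3,0,.02):
        b=L[(L[:,2]>=z)&(L[:,2]<z+.02)]
        if len(b)>3: print(c,z.round(2),len(b),b[:,:2].min(0).round(3),b[:,:2].max(0).round(3))
E
```

```text
[ 0.4031252  -0.00659307  0.13772445] [-0.35250497 -3.11492492  0.00464456]
[[0.223, -0.933, -0.283, 0.326], [0.975, 0.213, 0.069, 0.012], [-0.004, -0.291, 0.957, 0.297], [0.0, 0.0, 0.0, 1.0]] [[297.31863964   0.         260.23516095]
 [  0.         297.31863964 192.88106517]
 [  0.           0.           1.        ]]
0.91 [208.8, 256.5]
scene -0.3 478 [-0.04  -0.043] [ 0.04 -0.  ]
scene -0.28 443 [-0.041 -0.043] [0.039 0.   ]
scene -0.26 425 [-0.041 -0.043] [ 0.039 -0.   ]
scene -0.24 396 [-0.041 -0.044] [0.039 0.   ]
scene -0.22 440 [-0.044 -0.045] [0.041 0.007]
scene -0.2 239 [-0.1   -0.046] [0.039 0.14 ]
scene -0.18 1205 [-0.1   -0.055] [0.036 0.138]
scene -0.16 249 [-0.099 -0.052] [0.034 0.11 ]
scene -0.14 196 [-0.026 -0.052] [ 0.024 -0.015]
scene -0.12 799 [-0.039 -0.097] [0.035 0.091]
scene -0.1 327 [-0.038 -0.095] [0.035 0.083]
scene -0.08 137 [-0.038 -0.089] [0.034 0.081]
scene -0.04 44 [-0.013 -0.056] [ 0.009 -0.051]
scene -0.02 13 [-0.012 -0.054] [ 0.009 -0.047]
side -0.2 96 [-0.098 -0.044] [-0.058  0.14 ]
side -0.18 95 [-0.1   -0.049] [-0.057  0.14 ]
side -0.12 198 [-0.04  -0.091] [ 0.034 -0.066]
side -0.1 5 [ 0.031 -0.087] [ 0.033 -0.082]
```

View pics/w1.png

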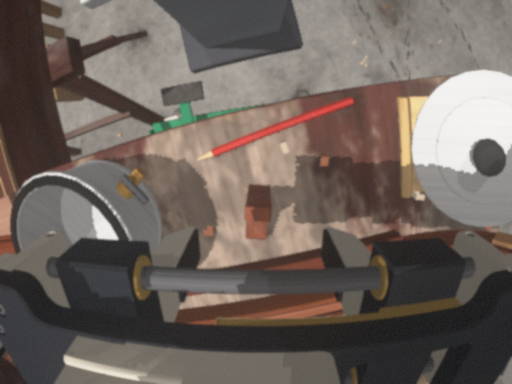

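The wrist view shows the bracket at about (258,210), stem at the top (robot side), low foot toward the hood, between the fingers; the cover is at right, the pot at left. I measure the stem from this cloud.

```bash
python3 - <<'E'
from h import *
W=np.load("wW.npy");a=W[150:260,215:300]
print("table z",np.nanmedian(W[240:260,225:240],(0,1)), np.nanmedian(W[170:230,200:230],(0,1)))
A=a.reshape(-1,3);A=A[~np.isnan(A[:,0])]
for lo,hi in((.01,.022),(.022,.03),(.03,.06),(.06,.08)):
    t=A[(A[:,2]>lo)&(A[:,2]<hi)]
    if len(t)>4: print(lo,len(t),t.mean(0).round(4),t.min(0).round(4),t.max(0).round(4),cv2.minAreaRect((t[:,:2]*1000).astype(np.float32)))
C=W[70:230,410:512].reshape(-1,3);C=C[(C[:,2]>.02)&(C[:,2]<.13)]
k=W[135:178,470:508].reshape(-1,3);k=k[~np.isnan(k[:,0])];print("knob",k[k[:,2]>.09].mean(0).round(4),k[:,2].max(),np.percentile(C,[1,99],0).round(3))
P=W[150:300,0:165].reshape(-1,3);P=P[(abs(P[:,2]-.095)<.005)]
from scipy.optimize import least_squares
f=lambda q:np.clip(abs(np.hypot(P[:,0]-q[0],P[:,1]-q[1])-.071)-.006,0,None)
print("pot",len(P),least_squares(f,[.405,-.19],loss="soft_l1",f_scale=.002).x)
E
```

```text
table z [ 0.47105073 -0.05477587  0.00066617] [ 0.40961958 -0.05788731  0.00057145]
0.01 514 [ 0.441  -0.014   0.0164] [ 0.3725 -0.0339  0.01  ] [0.4904 0.0277 0.022 ] ((429.7695617675781, -4.524768829345703), (54.09691619873047, 119.0985107421875), 84.8180160522461)
0.022 59 [ 0.406  -0.0081  0.0257] [ 0.4007 -0.0268  0.022 ] [0.4398 0.0022 0.0298] ((419.70367431640625, -13.37332534790039), (21.123260498046875, 35.22423553466797), 71.0763168334961)
0.03 253 [ 0.4036 -0.0081  0.0459] [ 0.4006 -0.0191  0.0302] [0.4073 0.0023 0.06  ] ((403.7344970703125, -8.245813369750977), (21.957197189331055, 1.9128718376159668), 76.08390808105469)
0.06 477 [ 0.408  -0.0095  0.0693] [ 0.4006 -0.0213  0.0602] [0.4178 0.002  0.072 ] ((409.25726318359375, -9.835583686828613), (21.901782989501953, 12.627313613891602), 73.63693237304688)
knob [0.3958 0.1897 0.1024] 0.11156343774366162 [[0.327 0.149 0.022]
 [0.471 0.235 0.108]]
pot 2564 [ 0.40300291 -0.18842327]
```

```bash
python3 - <<'E'
from h import *
p=vision.get_image("wrist");A=cv2.resize(p["frame"][165:255,205:310],None,fx=5,fy=5,interpolation=cv2.INTER_CUBIC);cv2.imwrite("pics/c.png",A[...,::-1])
W=wcloud(p);d=cut_out("ogee_bracket",p)[0];m=d["mask"];ys,xs=np.where(m);print(ys.min(),ys.max(),xs.min(),xs.max())
for r in range(ys.min()-2,ys.max()+6,3): print(r,(W[r,236:284:3,2]*1000).round().astype(int))
w=W[m];w=w[w[:,2]>.006];print(cv2.minAreaRect((w[:,:2]*1000).astype(np.float32)))
E
```

```text
178 232 242 268
176 [0 0 1 0 0 0 0 2 1 0 0 0 1 0 0 1]
179 [0 1 1 0 6 6 5 4 3 2 2 0 1 1 1 0]
182 [ 0  1  0  0 18 17 16 16 15 14 13  1  1 -1  2  0]
185 [ 0  0  0 29 29 28 28 26 26 26 24  1 -1  2  0  0]
188 [ 1  2  1 39 38 38 37 37 36 35 34  0  0  2 -1  1]
191 [ 0  0  0 49 48 49 47 46 46 44 44  1  1  1  1  1]
194 [ 0  1  0 58 57 55 56 56 54 53 54  0  1  1  1  0]
197 [-9223372036854775808                    0                    2
                   65                   65                   65
                   64                   63                   62
                   63                   62                    2
                   -1                    0                    0
                    0]
200 [ 0  1 69 71 70 70 71 71 70 69 70  0  0  1  1  1]
203 [                   0                    1                   70
                   71                   70                   69
                   70                   69                   70
                   70                   70                    0
 -9223372036854775808                    0                    0
                    0]
206 [ 1  0 70 70 71 71 72 71 71 70 70  2  1  0  2  0]
209 [ 0  1 70 71 70 69 70 71 71 69 70  0  2  1  1  0]
212 [ 0  1 69 72 70 71 70 71 71 70 71  0  0  1  0  1]
215 [ 0 -1  1 20 20 21 21 21 21 21  0  2  2  0  1  1]
218 [ 0  1  1 20 18 20 20 19 20 19  1  0  0  0  0  0]
221 [ 1  0  2 17 18 18 18 17 18 18 -1  0  1  1  0  0]
224 [ 1  1  0 16 16 17 16 15 17 17  0  1  0  1  1  0]
227 [ 0  0  1 16 15 14 14 14 15 15  0  0  1  2  1  0]
230 [ 1  0  1 13 13 13 13 13 13 13  0  1  2  2  1 -1]
233 [ 0  2  0  1  1  2  0  0  0  1  1  1 -1  0  1  1]
236 [-1  1  1  0 -1  0  0  1  0  0  0  1  1  0  2  0]
((431.42547607421875, -16.46657371520996), (22.01416015625, 59.476497650146484), 73.21802520751953)<stdin>:4: RuntimeWarning: invalid value encountered in cast
```

View pics/c.png

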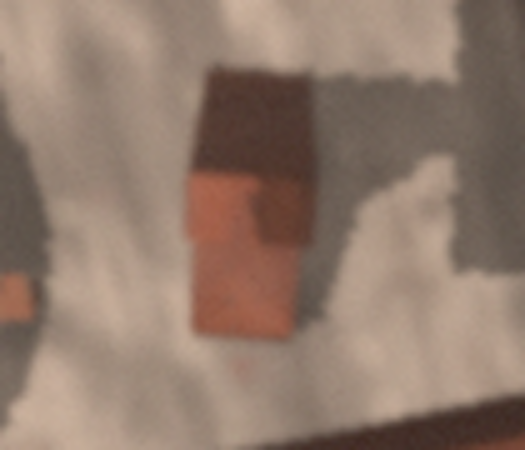

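Request:
play_rows --increments "-0.75 -0.2 1.5 3 0.4;0 0 3 0 0.4;0 0 3 0 0.3;0 0 2 0 0.3;0 0 0 0 0.3"

```text
clock: 3.28
position: [0.4121, -0.0089, 0.0452]
ee_rot: [-0.431, -3.109, 0.001]
force: [-0.7, 0.4, 0.2]
width: 0.649
gripper_force: 0.0
```

Request:
play_rows --increments "0 0 0 0 -1;0 0 0 0 -1;0 0 0 0 -1;0 0 0 0 -1;0 0 0 0 -1" --grip_force 15

```text
clock: 3.7
position: [0.4139, -0.009, 0.0477]
ee_rot: [0.432, 3.11, 0.002]
force: [0.9, 0.2, -0.3]
width: 0.335
gripper_force: 0.0
```

Request:
play_rows --increments "0 0 0 0 -1;0 0 0 0 -1;0 0 0 0 -1"

```text
clock: 3.95
position: [0.4134, -0.0094, 0.0471]
ee_rot: [0.433, 3.111, 0.0]
force: [-1.1, -0.7, 8.1]
width: 0.239
gripper_force: 15.0
```

Request:
play_rows --increments "0 0 -1 0 -1;0 0 -2.5 0 -1;0 0 -3 0 -1;0 0 -3 0 -1;0 0 -2 0 -1"

```text
clock: 4.37
position: [0.4134, -0.0097, 0.1638]
ee_rot: [0.433, 3.11, 0.0]
force: [0.4, -0.0, -0.4]
width: 0.236
gripper_force: 15.0
```

```bash
python3 - <<'E'
from h import *
s=arm.observe();print(s["position"],s["width"],s["gripper_force"],s["force"])
p=vision.get_image("scene");A=cv2.resize(p["frame"][120:280,150:300],None,fx=2.6,fy=2.6);q=vision.get_image("wrist");B=cv2.resize(q["frame"][150:310,170:350],None,fx=2.2,fy=2.6);cv2.imwrite("pics/d.png",np.hstack([A,B])[...,::-1])
E
```

```text
[ 0.41338166 -0.00967928  0.16384015] 0.23617665123020054 14.978072424419224 [ 0.44047017 -0.03667749 -0.39074419]
```

View pics/d.png

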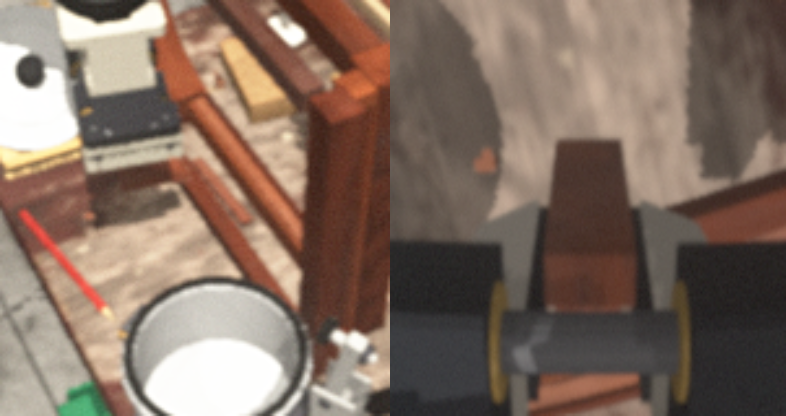

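Request:
play_rows --increments "0 -1 -1 0 -1;-0.5 -4 0 0 -1;-0.5 -4 0 0 -1;-0.6 -4 0 0 -1;-0.5 -3.5 0 0 -1"

```text
clock: 4.88
position: [0.3872, -0.1757, 0.1712]
ee_rot: [-0.432, -3.111, 0.0]
force: [0.7, -0.1, 0.1]
width: 0.238
gripper_force: 15.0
```

Request:
play_rows --increments "0 -1 0 0 -1;0 0 0 0 -1;0 0 0 0 -1"

```text
clock: 5.13
position: [0.3849, -0.1834, 0.171]
ee_rot: [-0.435, -3.11, -0.0]
force: [-0.4, 0.1, -1.0]
width: 0.234
gripper_force: 15.0
```

```bash
python3 - <<'E'
from h import *
s=arm.observe();print(s["position"],s["ee_rot"],s["width"])
p=vision.get_image("wrist");save(p,"e");W=wcloud(p)
P=W[100:330].reshape(-1,3);P=P[(abs(P[:,2]-.095)<.005)&(abs(P[:,0]-.4)<.09)&(abs(P[:,1]+.19)<.09)]
from scipy.optimize import least_squares
f=lambda q:np.clip(abs(np.hypot(P[:,0]-q[0],P[:,1]-q[1])-.071)-.006,0,None)
print("pot",len(P),least_squares(f,[.405,-.19],loss="soft_l1",f_scale=.002).x,P.min(0),P.max(0))
E
```

```text
[ 0.38488404 -0.18344376  0.17096472] [-4.35378198e-01 -3.10981652e+00 -2.56888053e-04] 0.23369769756745487
pot 4400 [ 0.40421486 -0.19000418] [ 0.32559448 -0.26556452  0.09004008] [ 0.48857216 -0.11287976  0.09991318]
```

View pics/e.png

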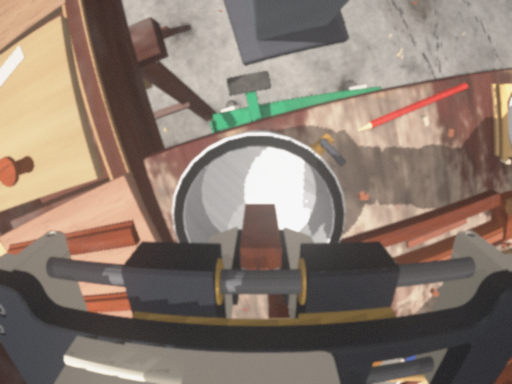

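The bracket (260,235) hangs over the pot's mouth (centre 258,215); pot centre is confirmed at (0.404, -0.190). Lowering.

Request:
play_rows --increments "0 0 2.5 0 -1;0 0 3 0 -1;0 0 3 0 -1;0 0 1.5 0 -1;0 0 0 0 -1"

```text
clock: 5.6
position: [0.3838, -0.181, 0.0689]
ee_rot: [-0.428, -3.106, -0.001]
force: [0.1, -0.3, 0.0]
width: 0.238
gripper_force: 15.0
```

Request:
play_rows --increments "0 0 0.4 0 -1;0 0 0.3 0 -1;0 0 0.2 0 -1;0 0 0 0 -1"

```text
clock: 5.93
position: [0.3862, -0.1832, 0.0632]
ee_rot: [0.431, 3.111, 0.0]
force: [-0.2, -0.4, -1.7]
width: 0.237
gripper_force: 15.0
```

Request:
play_rows --increments "0 0 0.2 0 -1;0 0 0.2 0 -1;0 0 0 0 -1"

```text
clock: 6.18
position: [0.386, -0.1837, 0.059]
ee_rot: [0.433, 3.11, -0.0]
force: [-0.6, -0.9, 2.2]
width: 0.237
gripper_force: 15.0
```

Request:
play_rows --increments "0 0 0.1 0 -1;0 0 0 0 -1"

```text
clock: 6.35
position: [0.3862, -0.1838, 0.0584]
ee_rot: [0.433, 3.11, 0.0]
force: [-0.7, 0.9, 12.4]
width: 0.239
gripper_force: 15.0
```

Request:
play_rows --increments "0 0 0 0 0;0 0 0 0 0;0 0 0 0 0;0 0 0 0 0"

```text
clock: 6.68
position: [0.3855, -0.1833, 0.0577]
ee_rot: [-0.432, -3.112, -0.0]
force: [-0.2, -0.5, 0.1]
width: 0.473
gripper_force: 0.0
```

Request:
play_rows --increments "0 0 -2 0 0;0 0 -3.5 0 0;0 0 -3.5 0 0;0 0 -3.5 0 0;0 0 -2.5 0 0.3"

```text
clock: 7.1
position: [0.3857, -0.184, 0.2102]
ee_rot: [0.434, 3.11, -0.001]
force: [1.3, 0.1, 0.1]
width: 0.536
gripper_force: 0.0
```

```bash
python3 - <<'E'
from h import *
s=arm.observe();print(s["position"],s["ee_rot"],s["width"])
p=vision.get_image("wrist");W=wcloud(p)
B=W[100:330].reshape(-1,3);B=B[(np.hypot(B[:,0]-.404,B[:,1]+.19)<.06)]
for lo,hi in((.02,.05),(.05,.078),(.078,.09)):
    t=B[(B[:,2]>lo)&(B[:,2]<hi)]
    if len(t)>4: print(lo,len(t),t.mean(0).round(4),cv2.minAreaRect((t[:,:2]*1000).astype(np.float32)))
for d in cut_out("ogee_bracket",p)[:1]:
    w=W[d["mask"]];print(d["confidence"],d["point"],np.nanpercentile(w,[2,98],0).round(3))
E
```

```text
[ 0.38571982 -0.184033    0.21016731] [ 4.33657638e-01  3.10998564e+00 -6.20952154e-04] 0.536497734595766
0.02 498 [ 0.407 -0.189  0.032] ((404.19903564453125, -188.14712524414062), (21.92702865600586, 57.425537109375), 74.09368896484375)
0.05 123 [ 0.3771 -0.1803  0.0644] ((376.9992980957031, -180.35093688964844), (21.53815269470215, 1.0733000040054321), 74.12916564941406)
0.078 282 [ 0.3822 -0.1823  0.0823] ((382.438232421875, -182.4112548828125), (21.141530990600586, 12.72213363647461), 73.72167205810547)
0.91 [181.3, 257.3] [[ 0.375 -0.203  0.015]
 [ 0.433 -0.171  0.084]]
```

Request:
play_rows --increments "1.3 3.6 0 0 0.3;1.3 3.6 0 0 0.3;1.3 3.6 0 0 0.3;1.3 3.6 0 0 0.3;1.3 3.6 0 0 0.3"

```text
clock: 7.62
position: [0.3711, 0.0091, 0.2073]
ee_rot: [-0.433, -3.111, -0.0]
force: [1.6, -0.1, -0.5]
width: 0.649
gripper_force: 0.0
```

Request:
play_rows --increments "1.3 3.6 0 0 0.3;1.3 3.6 0 0 0.3;1.3 3.6 0 0 0.3;1.3 3.6 0 0 0.3;1.3 3.6 0 0 0.3"

```text
clock: 8.03
position: [0.3576, 0.2001, 0.207]
ee_rot: [-0.432, -3.111, 0.0]
force: [1.1, -1.0, -0.8]
width: 0.65
gripper_force: 0.0
```

Request:
play_rows --increments "0 0 0 7.1 0.3;0 0 0 7.1 0.3;0 0 0 7.1 0.3;0 0 0 7.1 0.3;0 0 0 7.1 0.3"

```text
clock: 8.45
position: [0.3581, 0.1982, 0.2068]
ee_rot: [-1.368, -2.827, 0.002]
force: [-0.4, -0.6, 0.1]
width: 0.65
gripper_force: 0.0
```

Request:
play_rows --increments "0 0 0 7.1 0.3;0 0 0 7.1 0.3;0 0 0 7.1 0.3;0 0 0 7.1 0.3;0 0 0 7.1 0.3"

```text
clock: 8.87
position: [0.3582, 0.1981, 0.2069]
ee_rot: [-2.166, -2.275, 0.002]
force: [-0.5, -0.5, -0.6]
width: 0.653
gripper_force: 0.0
```

Request:
play_rows --increments "0 0 0 7.1 0.3;0 0 0 0 0.3;0 0 0 0 0.3"

```text
clock: 9.12
position: [0.3583, 0.1982, 0.2071]
ee_rot: [-2.292, -2.149, 0.002]
force: [0.3, 0.5, -0.6]
width: 0.651
gripper_force: 0.0
```

```bash
cat > cov.py <<'E'
from h import *
from scipy.optimize import least_squares
s=arm.observe();Rm=R.from_rotvec(s["ee_rot"]).as_matrix();print(s["position"].round(4),"ytool az",np.degrees(np.arctan2(Rm[1,1],Rm[0,1])).round(1),s["joints"].round(2),s["width"])
p=vision.get_image("wrist");save(p,"f");W=wcloud(p);d=cut_out("cover",p)[0];print(d["confidence"],d["point"])
m=W[cv2.erode(d["mask"].astype(np.uint8),np.ones((3,3)))>0];m=m[~np.isnan(m[:,0])]
n=np.array([-.052,-.574,.817]);h=m@n;hs,e=np.histogram(h,np.arange(h.min(),h.max(),.001));h0=e[hs.argmax()]+.0005
a=m[abs(h-h0)<.004];c0=a.mean(0);n=np.linalg.svd(a-c0)[2][2];n*=np.sign(n[2]);a=m[abs((m-c0)@n)<.0025];c0=a.mean(0);n=np.linalg.svd(a-c0)[2][2];n*=np.sign(n[2])
e1=np.cross(n,[0,0,1]);e1/=np.linalg.norm(e1);e2=np.cross(n,e1)
cc,rad=cv2.minEnclosingCircle(np.c_[(a-c0)@e1,(a-c0)@e2].astype(np.float32));ctr=c0+cc[0]*e1+cc[1]*e2
k=m[((m-c0)@n>.033)];k2=np.c_[(k-c0)@e1,(k-c0)@e2]
print("n",n.round(3),np.degrees(np.arccos(n[2])),"az",np.degrees(np.arctan2(n[1],n[0])),"rad",rad,"ctr",ctr.round(4),"knob",(ctr+.022*n).round(4))
cc2,r2=cv2.minEnclosingCircle(k2.astype(np.float32));print("knob top",len(k),r2,"knob via top",(c0+cc2[0]*e1+cc2[1]*e2+.022*n).round(4))
E
python3 cov.py
```

```text
[0.3583 0.1982 0.2071] ytool az -3.7 [-1.03  0.09  0.43  2.11 -0.05  0.95 -0.64] 0.6514333040248309
0.62 [159.2, 299.7]
n [-0.052 -0.569  0.821] 34.82960321470563 az -95.26763205625802 rad 0.07562616467475891 ctr [0.3993 0.2123 0.0757] knob [0.3981 0.1997 0.0938]
knob top 423 0.01395510882139206 knob via top [0.3982 0.199  0.0933]
```

Request:
play_rows --increments "0.1 1 2.5 0 0.3;0 1.3 3 1 0.3;0 0 2.4 0 0.3;0 0 1 0 0.3;0 0 0 0 0.3"

```text
clock: 9.63
position: [0.3804, 0.1967, 0.1165]
ee_rot: [2.312, 2.127, -0.007]
force: [-0.7, 0.1, -0.2]
width: 0.651
gripper_force: 0.0
```

Request:
play_rows --increments "0.1 0.3 1 0 0.3;0 0.4 1 0 0.3;0 0.3 1 0 0.3;0 0.3 1.1 0 0.3;0 0 0 0 0.3"

```text
clock: 10.05
position: [0.3949, 0.1973, 0.0762]
ee_rot: [2.315, 2.124, -0.002]
force: [-0.6, -0.1, -0.5]
width: 0.653
gripper_force: 0.0
```

Request:
play_rows --increments "0 0 0 0 -0.3;0 0 0 0 -0.5;0 0 0 0 -1;0 0 0 0 -1;0 0 0 0 -1" --grip_force 8

```text
clock: 10.47
position: [0.3956, 0.1982, 0.0784]
ee_rot: [2.314, 2.124, 0.004]
force: [2.4, 1.6, 0.6]
width: 0.336
gripper_force: 1.1
```

Request:
play_rows --increments "0 0 0 0 -1;0 0 0 0 -1;0 0 0 0 -1"

```text
clock: 10.72
position: [0.3956, 0.1982, 0.0783]
ee_rot: [2.315, 2.124, 0.003]
force: [1.5, 1.3, 5.5]
width: 0.332
gripper_force: 8.0
```

Request:
play_rows --increments "0 0 -0.4 0 -1;0 0 -0.6 0 -1;0 -0.5 -1 0 -1;0 -1 -1 0 -1;0 -1 -1 0 -1"

```text
clock: 11.13
position: [0.3689, 0.1993, 0.1184]
ee_rot: [-2.316, -2.123, 0.002]
force: [-0.8, -0.7, -3.7]
width: 0.329
gripper_force: 8.0
```

```bash
cat > lev.py <<'E'
import sys
from h import *
s=arm.observe();t=s["position"];print(t.round(4),s["ee_rot"].round(3),s["width"],s["gripper_force"],s["force"].round(1))
for c in("scene","side"):
    p=vision.get_image(c);W=cloud(p);ds=cut_out("cover",p)
    for d in ds[:1]:
        m=W[cv2.erode(d["mask"].astype(np.uint8),np.ones((3,3)))>0];m=m[~np.isnan(m[:,0])];rng=np.random.default_rng(0);best=None
        for _ in range(400):
            q=m[rng.choice(len(m),3,replace=False)];n=np.cross(q[1]-q[0],q[2]-q[0]);l=np.linalg.norm(n)
            if l<1e-5: continue
            n/=l;k=abs((m-q[0])@n)<.002
            if abs(n[2])>.5 and (best is None or k.sum()>best.sum()): best=k
        a=m[best];c0=a.mean(0);n=np.linalg.svd(a-c0)[2][2];n*=np.sign(n[2])
        print(c,round(d["confidence"],2),len(m),best.sum(),"n",n.round(3),"tilt",np.degrees(np.arccos(n[2])).round(1),"c",c0.round(4),np.percentile(a,[1,99],0).round(3).tolist())
    if len(sys.argv)>1: save(p,sys.argv[1]+c)
E
python3 lev.py
```

```text
[0.3689 0.1993 0.1184] [-2.316e+00 -2.123e+00  2.000e-03] 0.3293536111005353 7.999417788523715 [-0.8 -0.7 -3.7]
scene 0.74 1747 1101 n [-0.035 -0.354  0.935] tilt 20.8 c [0.3655 0.187  0.1031] [[0.3, 0.138, 0.084], [0.438, 0.249, 0.126]]
```

Request:
play_rows --increments "0 -0.8 -1.5 0 -1;0 -0.5 -2 0 -1;0 0 -2 0 -1;0 0 -1.5 0 -1;0 0 -1 0 -1"

```text
clock: 11.75
position: [0.3575, 0.201, 0.1989]
ee_rot: [2.315, 2.123, 0.002]
force: [1.1, -0.0, -3.5]
width: 0.33
gripper_force: 8.0
```

Request:
play_rows --increments "0 0 0 0 -1;0 0 0 0 -1;0 0 0 0 -1"

```text
clock: 12.0
position: [0.3565, 0.2005, 0.1968]
ee_rot: [2.315, 2.124, -0.002]
force: [-0.1, 0.1, -3.1]
width: 0.33
gripper_force: 8.0
```

```bash
python3 lev.py g
```

```text
[0.3565 0.2005 0.1968] [ 2.315e+00  2.124e+00 -2.000e-03] 0.3302159170006078 7.999920091533568 [-0.1  0.1 -3.1]
scene 0.61 2076 1374 n [-0.031 -0.322  0.946] tilt 18.9 c [0.3537 0.1906 0.1832] [[0.287, 0.137, 0.165], [0.427, 0.257, 0.205]]
side 0.7 92 64 n [ 0.022 -0.365  0.931] tilt 21.5 c [0.347  0.2694 0.2095] [[0.292, 0.24, 0.199], [0.368, 0.279, 0.214]]
```

View pics/gscene.png

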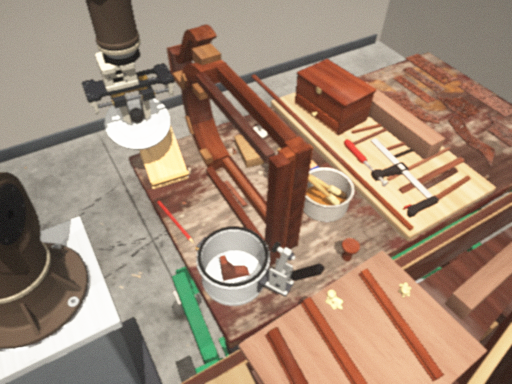

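Picture: the cover hangs from the gripper over its rest (140,120), still tilted about 19°; the bracket stands in the pot (233,265). Turning and carrying it to the pot at safe height.

Request:
play_rows --increments "0 0 0 -7 -1;0 0 0 -7 -1;0 0 0 -7 -1;0 0 0 -7 -1;0 0 0 -7 -1"

```text
clock: 12.62
position: [0.3567, 0.2008, 0.1973]
ee_rot: [-1.561, -2.726, 0.001]
force: [-0.3, 0.6, -4.4]
width: 0.331
gripper_force: 8.0
```

Request:
play_rows --increments "0 0 0 -7 -1;0 0 0 -7 -1;0 0 0 -7 -1;0 0 0 -7 -1;0 0 0 -7 -1"

```text
clock: 13.03
position: [0.3567, 0.2008, 0.1973]
ee_rot: [-0.669, -3.069, 0.001]
force: [-1.9, -0.9, -4.1]
width: 0.331
gripper_force: 8.0
```

Request:
play_rows --increments "0 0 0 -7 -1;0 0 0 0 -1;0 0 0 0 -1"

```text
clock: 13.28
position: [0.3568, 0.2008, 0.1974]
ee_rot: [-0.496, -3.102, 0.001]
force: [0.4, -0.1, -3.4]
width: 0.33
gripper_force: 8.0
```

Request:
play_rows --increments "-0.5 -1 0 0 -1;-1 -2 0 0 -1;-1.5 -3.1 0 0 -1;-1.5 -3.2 0 0 -1;-1.5 -3.2 0 0 -1"

```text
clock: 13.7
position: [0.3752, 0.0615, 0.1977]
ee_rot: [0.494, 3.102, 0.0]
force: [2.2, -0.4, -3.3]
width: 0.331
gripper_force: 8.0
```

Request:
play_rows --increments "-1.5 -3.2 0 0 -1;-1.5 -3.2 0 0 -1;-1.5 -3.2 0 0 -1;-1.5 -3.2 0 0 -1;-1.5 -3.2 0 0 -1"

```text
clock: 14.12
position: [0.397, -0.1141, 0.1979]
ee_rot: [0.495, 3.102, 0.001]
force: [1.3, 0.9, -3.7]
width: 0.334
gripper_force: 8.0
```

Request:
play_rows --increments "-1.5 -3.2 0 0 -1;-1 -2.2 0 0 -1;-0.6 -1.3 0 0 -1;0 0 0 0 -1;0 0 0 0 -1"

```text
clock: 14.53
position: [0.4058, -0.1861, 0.1976]
ee_rot: [-0.497, -3.101, 0.0]
force: [-0.1, 0.5, -3.6]
width: 0.333
gripper_force: 8.0
```

```bash
python3 lev.py h
```

```text
[ 0.4058 -0.1861  0.1976] [-0.497 -3.101  0.   ] 0.3328005224943802 7.999882396188696 [-0.1  0.5 -3.6]
scene 0.72 1666 1519 n [ 0.266 -0.088  0.96 ] tilt 16.3 c [ 0.3727 -0.2039  0.1943] [[0.33, -0.257, 0.17], [0.451, -0.121, 0.208]]
side 0.67 433 306 n [ 0.222 -0.126  0.967] tilt 14.8 c [ 0.3623 -0.2065  0.199 ] [[0.331, -0.249, 0.186], [0.392, -0.165, 0.211]]
```

Request:
play_rows --increments "0.1 -0.4 1 0 -1;0 0 2 0 -1;0 0 1.5 0 -1;0 0 1 0 -1;0 0 0 0 -1"

```text
clock: 15.15
position: [0.4029, -0.1878, 0.1407]
ee_rot: [-0.488, -3.1, -0.0]
force: [-0.6, -0.8, -3.1]
width: 0.336
gripper_force: 8.0
```

Request:
play_rows --increments "0 0 0 0 -1;0 0 0 0 -1;0 0 0 0 -1" --grip_force 4.5

```text
clock: 15.4
position: [0.4049, -0.1888, 0.1434]
ee_rot: [0.489, 3.102, 0.0]
force: [0.0, -0.8, -4.0]
width: 0.332
gripper_force: 4.5
```

```bash
python3 lev.py h
```

```text
[ 0.4049 -0.1888  0.1434] [0.489 3.102 0.   ] 0.3315970223198579 4.4999658064079995 [ 0.  -0.8 -4. ]
scene 0.63 1593 1368 n [ 0.128 -0.048  0.991] tilt 7.8 c [ 0.3771 -0.2078  0.1353] [[0.331, -0.262, 0.123], [0.471, -0.123, 0.143]]
side 0.7 667 382 n [ 0.106 -0.052  0.993] tilt 6.8 c [ 0.3652 -0.192   0.1393] [[0.333, -0.251, 0.133], [0.399, -0.143, 0.145]]
```

```bash
cat > cen.py <<'E'
from h import *
from scipy.optimize import least_squares
s=arm.observe();t=s["position"];print(t.round(4),s["width"],s["force"].round(1))
pot={"scene":[.4045,-.1943],"side":[.4053,-.1888]}
for c in("scene","side"):
    p=vision.get_image(c);W=cloud(p);d=cut_out("cover",p)[0];m=W[d["mask"]];m=m[~np.isnan(m[:,0])]
    m=m[(np.hypot(m[:,0]-.404,m[:,1]+.19)<.1)&(m[:,2]>.085)&(m[:,2]<.16)]
    n0=np.array([.11,-.05,.99]);
    for _ in range(6):
        h=m@n0;k=abs(h-np.median(h))<.004 if _==0 else abs((m-c0)@n0)<.0025
        a=m[k];c0=a.mean(0);n0=np.linalg.svd(a-c0)[2][2];n0*=np.sign(n0[2])
    hull=cv2.convexHull((a[:,:2]*1000).astype(np.float32))[:,0]/1000
    # densify: boundary points per angle bin
    g=lambda q:np.hypot(hull[:,0]-q[0],hull[:,1]-q[1])-.0765
    r=least_squares(g,[.404,-.19],loss="cauchy",f_scale=.001)
    print(c,"n",n0.round(3),"tilt",np.degrees(np.arccos(n0[2])).round(1),"top ctr",r.x.round(4),"rel pot",((r.x-pot[c])*1000).round(1),"inl",(abs(g(r.x))<.002).sum(),len(hull),"z",(c0[2]-(n0[:2]@(r.x-c0[:2]))/n0[2]).round(4))
E
python3 cen.py
```

```text
[ 0.4046 -0.1886  0.1431] 0.3332313144273516 [-0.7 -0.2 -3.1]
scene n [ 0.136 -0.049  0.99 ] tilt 8.3 top ctr [ 0.4024 -0.1891] rel pot [-2.1  5.2] inl 32 44 z 0.1325
side n [ 0.122 -0.052  0.991] tilt 7.6 top ctr [ 0.4049 -0.1831] rel pot [-0.4  5.7] inl 13 20 z 0.1347
```

Request:
play_rows --increments "0 -0.35 0.5 0 -1;0 0 0.6 0 -1;0 0 0.4 0 -1;0 0 0.3 0 -1;0 0 0.3 0 -1"

```text
clock: 16.22
position: [0.4029, -0.1919, 0.1211]
ee_rot: [-0.49, -3.102, 0.0]
force: [-0.1, 0.1, -2.8]
width: 0.337
gripper_force: 4.5
```

Request:
play_rows --increments "0 0 0.2 0 -1;0 0 0.2 0 -1;0 0 0.2 0 -1;0 0 0 0 -1"

```text
clock: 16.55
position: [0.4032, -0.1919, 0.1155]
ee_rot: [-0.489, -3.103, 0.0]
force: [-0.7, -0.4, -3.0]
width: 0.333
gripper_force: 4.5
```

```bash
python3 cen.py
```

```text
[ 0.4032 -0.1919  0.1155] 0.33266258278818867 [-0.7 -0.4 -3. ]
scene n [ 0.    -0.002  1.   ] tilt 0.1 top ctr [ 0.4039 -0.1934] rel pot [-0.6  0.9] inl 30 37 z 0.1039
side n [-0.01  -0.007  1.   ] tilt 0.7 top ctr [ 0.4062 -0.1896] rel pot [ 0.9 -0.8] inl 15 23 z 0.1064
```

Request:
play_rows --increments "0 0 0.1 0 -1;0 0 0.1 0 -1;0 0 0 0 -1"

```text
clock: 17.0
position: [0.4037, -0.192, 0.1141]
ee_rot: [0.489, 3.102, 0.0]
force: [-1.2, 0.6, 2.8]
width: 0.332
gripper_force: 4.5
```

Request:
play_rows --increments "0 0 0 0 -0.1;0 0 0 0 0.1;0 0 0 0 0.1;0 0 0 0 0.1"

```text
clock: 17.33
position: [0.4033, -0.1919, 0.1137]
ee_rot: [0.489, 3.103, -0.0]
force: [-0.2, 0.6, 0.6]
width: 0.536
gripper_force: 0.0
```

Request:
play_rows --increments "0 0 -1 0 0.1;0 0 -2 0 0.1;0 0 -3 0 0.1;0 0 -3.5 0 0.1;0 0 -1.5 0 0.1"

```text
clock: 17.75
position: [0.4041, -0.1932, 0.2277]
ee_rot: [0.491, 3.099, -0.001]
force: [1.2, 0.2, 0.8]
width: 0.549
gripper_force: 0.0
```

```bash
python3 cen.py; python3 - <<'E'
from h import *
im=[]
p=vision.get_image("wrist");W=wcloud(p)
A=W.reshape(-1,3);A=A[(np.hypot(A[:,0]-.404,A[:,1]+.191)<.075)&(np.hypot(A[:,0]-.404,A[:,1]+.191)>.03)&(A[:,2]>.09)&(A[:,2]<.12)]
c=A.mean(0);n=np.linalg.svd(A-c)[2][2];print(len(A),c,n,np.degrees(np.arccos(abs(n[2]))))
q=vision.get_image("scene");cv2.imwrite("pics/i.png",np.hstack([cv2.resize(q["frame"][190:330,170:350],None,fx=2.2,fy=2.2),cv2.resize(p["frame"],(400,308))])[...,::-1])
E
```

```text
[ 0.4041 -0.1932  0.2277] 0.548709234319609 [1.2 0.2 0.8]
scene n [-0.003 -0.003  1.   ] tilt 0.3 top ctr [ 0.4041 -0.1937] rel pot [-0.4  0.6] inl 41 41 z 0.1044
side n [-0.025 -0.056  0.998] tilt 3.5 top ctr [ 0.4061 -0.1886] rel pot [0.8 0.2] inl 15 25 z 0.1083
14080 [ 0.39846318 -0.18935867  0.10513322] [-6.83712881e-04  1.47934881e-03  9.99998672e-01] 0.09337522130316236
```

View pics/i.png

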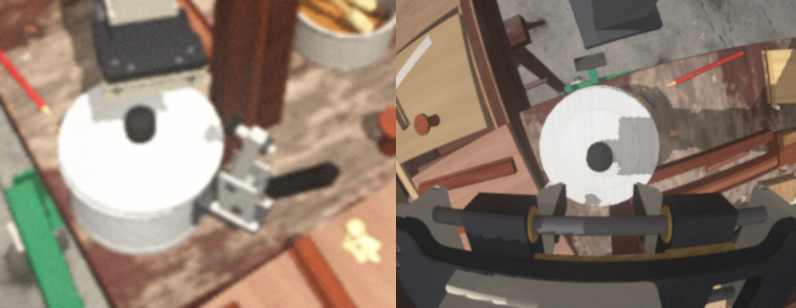

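Picture: the cover sits level on the pot (140,140), measured tilt about 0.1–0.3°, and the open clamp with its black grip is to its right (305,180). Next is the handle's location.

Request:
play_rows --increments "0 -1.5 -1 0 -1;0.8 -3.5 -0.5 0 -1;0.8 -3.5 0 0 -1;0 -2.5 0 0 -1;0 0 0 0 -1"

```text
clock: 18.47
position: [0.3511, -0.296, 0.2383]
ee_rot: [-0.499, -3.1, 0.003]
force: [-0.5, -0.2, 0.3]
width: 0.234
gripper_force: 0.0
```

```bash
cat > han.py <<'E'
from h import *
s=arm.observe();print(s["position"].round(4),s["ee_rot"].round(3),s["force"].round(1))
for c,b in(("scene",[0,-.0013]),("side",[.001,.0035])):
    p=vision.get_image(c);W=cloud(p);g=p["frame"].max(-1)
    k=(g<60)&(W[...,2]>.07)&(W[...,2]<.225)&(W[...,0]>.40)&(W[...,0]<.56)&(W[...,1]<-.27)&(W[...,1]>-.43)
    w=W[k]-np.r_[b,0]-[.404,-.192,0]
    if len(w)<10: print(c,len(w));continue
    az=np.radians(-62.5);u=np.array([np.cos(az),np.sin(az)]);r=w[:,:2]@u;t=w[:,:2]@[-u[1],u[0]]
    for z in np.arange(.07,.22,.01):
        q=(w[:,2]>=z)&(w[:,2]<z+.01)
        if q.sum()>2: print(c,z.round(2),q.sum(),"r",np.percentile(r[q],[5,50,95]).round(3),"t",np.percentile(t[q],[5,50,95]).round(3))
E
python3 han.py
```

```text
[ 0.3511 -0.296   0.2383] [-4.99e-01 -3.10e+00  3.00e-03] [-0.5 -0.2  0.3]
scene 0.13 9 r [0.133 0.136 0.142] t [-0.006 -0.004 -0.002]
scene 0.14 36 r [0.133 0.139 0.148] t [-0.005 -0.002  0.006]
scene 0.15 33 r [0.141 0.146 0.156] t [-0.005 -0.003  0.007]
scene 0.16 39 r [0.148 0.153 0.162] t [-0.005 -0.002  0.008]
scene 0.17 38 r [0.156 0.161 0.169] t [-0.004 -0.001  0.007]
scene 0.18 39 r [0.163 0.168 0.176] t [-0.004 -0.002  0.008]
scene 0.19 67 r [0.094 0.177 0.184] t [-0.006  0.001  0.009]
scene 0.2 14 r [0.092 0.095 0.18 ] t [-0.005  0.     0.007]
side 0
```

Request:
play_rows --increments "0 0 0 7.1 -1;0 0 0 7.1 -1;0 0 0 7.1 -1;0 0 0 7.1 -1;0 0 0 7.1 -1"

```text
clock: 18.98
position: [0.3544, -0.2901, 0.2379]
ee_rot: [-1.417, -2.802, -0.0]
force: [0.1, -1.0, 0.1]
width: 0.008
gripper_force: 0.0
```

Request:
play_rows --increments "0 0 0 7.1 -1;-1.5 2 0 1.6 -1;-2.2 2.6 0 0 -1;-2.3 2.7 0 0 -1;-2 2.2 0 0 -1"

```text
clock: 19.4
position: [0.4786, -0.3151, 0.2373]
ee_rot: [-1.615, -2.692, -0.002]
force: [-0.4, -0.6, 0.4]
width: 0.008
gripper_force: 0.0
```

Request:
play_rows --increments "0 0 0 0 -1;0 0 0 0 -1"

```text
clock: 19.57
position: [0.477, -0.3158, 0.2369]
ee_rot: [-1.616, -2.691, 0.002]
force: [-0.1, 0.2, -0.1]
width: 0.003
gripper_force: 0.0
```

Request:
play_rows --increments "-0.4 -0.6 1 0 -1;0 0 2 0 -1;0 0 1.6 0 -1;0 0 0.7 0 -1;0 0 0 0 -1"

```text
clock: 19.98
position: [0.4703, -0.3226, 0.1839]
ee_rot: [-1.62, -2.687, -0.001]
force: [0.2, 0.2, 0.2]
width: 0.005
gripper_force: 0.0
```

Request:
play_rows --increments "-0.6 0 0 0 -1;-0.6 0 0.2 0 -1;-0.9 0 0.8 0 -1;-0.9 0 0.8 0 -1;0 0 0 0 -1"

```text
clock: 20.4
position: [0.4866, -0.3518, 0.1664]
ee_rot: [-1.622, -2.691, 0.002]
force: [0.1, 0.8, -0.4]
width: 0.005
gripper_force: 0.0
```

Request:
play_rows --increments "-0.6 0 1.1 0 -1;-0.7 0 1.1 0 -1;-0.6 0 1.2 0 -1;-0.4 0 1.2 0 -1;0 0 0 0 -1"

```text
clock: 20.82
position: [0.496, -0.37, 0.1184]
ee_rot: [-1.619, -2.687, 0.0]
force: [-1.1, 0.4, -0.1]
width: 0.006
gripper_force: 0.0
```

```bash
python3 han.py
```

```text
[ 0.496  -0.37    0.1184] [-1.619 -2.687  0.   ] [-1.1  0.4 -0.1]
scene 0.11 19 r [0.226 0.228 0.231] t [-0.001  0.002  0.008]
scene 0.2 7 r [0.164 0.165 0.169] t [-0.039 -0.03  -0.024]
scene 0.21 3 r [0.199 0.21  0.216] t [-0.095 -0.094 -0.094]
side 0.1 10 r [0.158 0.174 0.187] t [0.001 0.004 0.007]
side 0.11 34 r [0.159 0.175 0.193] t [-0.003  0.003  0.008]
side 0.19 9 r [0.166 0.167 0.171] t [-0.025 -0.017 -0.002]
side 0.2 62 r [0.166 0.172 0.182] t [-0.028 -0.004  0.022]
side 0.21 51 r [0.166 0.174 0.18 ] t [-0.027 -0.007  0.019]
```

Request:
play_rows --increments "-0.3 0 1 0 -1;-0.3 0 0.7 0 -1;-0.3 0 0.5 0 -1;0 0 0 0 -1"

```text
clock: 21.25
position: [0.501, -0.3784, 0.0985]
ee_rot: [-1.62, -2.69, 0.0]
force: [0.3, 0.7, -0.0]
width: 0.007
gripper_force: 0.0
```

Request:
play_rows --increments "0 0 0.4 0 -1;0 0 0.4 0 -1;0 0 0 0 -1"

```text
clock: 21.5
position: [0.5012, -0.3787, 0.0918]
ee_rot: [1.621, 2.69, -0.0]
force: [-0.9, 0.9, 3.4]
width: 0.005
gripper_force: 2.2
```

Request:
play_rows --increments "0 0 0.2 0 -1;0 0 0.2 0 -1;0 0 0 0 -1"

```text
clock: 21.75
position: [0.5014, -0.3789, 0.0907]
ee_rot: [1.621, 2.689, 0.003]
force: [-6.2, 7.3, 31.7]
width: 0.007
gripper_force: 15.6
```

```bash
python3 han.py
```

```text
[ 0.5014 -0.3789  0.0907] [1.621 2.689 0.003] [-6.2  7.3 31.7]
scene 0.08 7 r [0.151 0.158 0.164] t [-0.004 -0.003 -0.   ]
scene 0.09 61 r [0.152 0.158 0.165] t [-0.004  0.001  0.01 ]
scene 0.17 5 r [0.174 0.175 0.177] t [-0.031 -0.03  -0.021]
scene 0.19 35 r [0.18  0.197 0.215] t [-0.095 -0.094 -0.094]
side 0.08 4 r [0.183 0.191 0.197] t [-0.001 -0.001  0.004]
side 0.09 41 r [0.159 0.182 0.199] t [-0.002  0.002  0.008]
side 0.1 5 r [0.158 0.163 0.174] t [0.    0.003 0.005]
side 0.16 7 r [0.176 0.176 0.19 ] t [-0.023 -0.014 -0.001]
side 0.17 43 r [0.175 0.179 0.192] t [-0.028 -0.01   0.02 ]
side 0.18 59 r [0.176 0.182 0.191] t [-0.027  0.003  0.021]
side 0.19 55 r [0.176 0.187 0.193] t [-0.081  0.014  0.07 ]
side 0.2 35 r [0.176 0.187 0.203] t [-0.08   0.069  0.079]
```

Request:
play_rows --increments "0 0 -0.4 0 -1;0 0 -1.5 0 -1;-1 0 -3 0 -1;-1 0 -4 0 -1;-1 0 -4 0 -1"

```text
clock: 22.27
position: [0.5148, -0.4045, 0.2177]
ee_rot: [-1.62, -2.69, 0.0]
force: [0.8, -0.5, 0.4]
width: 0.01
gripper_force: 0.0
```

Request:
play_rows --increments "-1 0 -3 0 -1;0 0 0 0 -1;0 0 0 0 -1"

```text
clock: 22.52
position: [0.5204, -0.415, 0.2487]
ee_rot: [1.619, 2.687, -0.001]
force: [0.3, 0.9, 0.0]
width: 0.008
gripper_force: 0.0
```

```bash
python3 han.py; python3 cen.py; python3 - <<'E'
from h import *
q=vision.get_image("scene");p=vision.get_image("side");cv2.imwrite("pics/j.png",np.hstack([cv2.resize(q["frame"][180:330,160:340],None,fx=2.4,fy=2.4),cv2.resize(p["frame"][150:270,260:390],(360,360))])[...,::-1])
for n in("turned_foot_0","ogee_bracket"):
    print(n,[(d["confidence"],d["point"]) for d in cut_out(n,q)[:2]])
E
```

```text
[ 0.5204 -0.415   0.2487] [ 1.619e+00  2.687e+00 -1.000e-03] [0.3 0.9 0. ]
scene 0.08 131 r [0.168 0.212 0.229] t [-0.004  0.001  0.01 ]
scene 0.09 211 r [0.154 0.177 0.21 ] t [-0.003  0.003  0.01 ]
side 0.08 9 r [0.201 0.22  0.227] t [0.001 0.007 0.009]
side 0.09 50 r [0.166 0.188 0.219] t [-0.002  0.003  0.008]
side 0.1 6 r [0.157 0.161 0.165] t [-0.001  0.002  0.005]
[ 0.5196 -0.413   0.2458] 0.002996087303515916 [ 0.3  0.3 -0.7]
scene n [ 0.001 -0.002  1.   ] tilt 0.1 top ctr [ 0.4039 -0.1938] rel pot [-0.6  0.5] inl 43 43 z 0.1042
side n [ 0.012 -0.025  1.   ] tilt 1.6 top ctr [ 0.4049 -0.1882] rel pot [-0.4  0.6] inl 11 21 z 0.1063
turned_foot_0 [(0.27, [255.4, 231.9])]
ogee_bracket []
```

View pics/j.png

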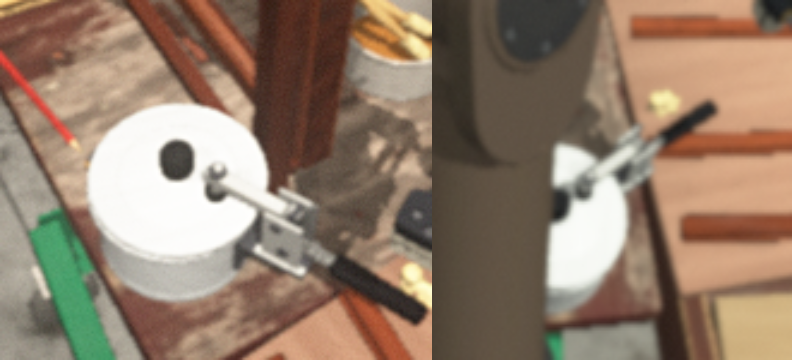

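The picture shows the hold-down arm over the level cover (210,180), and the handle lying just below level (370,285). The clamp is closed and the gripper is clear.

```bash
python3 -c "
from cell import job
print(job.sign_off())"
```

```text
the job is handed in; nothing more can be done
None
```

The bracket foot stands upright in the pot, the cover sits level on the rim (about 0.1° tilt), and the clamp handle is pushed past its dead point and shut. I didn't touch the turned foot, though the hand hid it in the last picture. I handed the job in at about 23 s on the robot's clock, and the sign-off gave no verdict.

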